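# Unlock and set the shutter of a measuring stage

### The arm

A 6-joint arm with a two-finger parallel gripper is mounted at the origin on the work surface. World frame = base frame: x ahead of the robot, y to its left, z up, the work surface at z = 0. Lengths are in m, angles in rad, forces in N, time in s.
With the tool pointing down it reaches from about 0.275 to 0.825 m from the base axis. Payload 5.2 kg.
Tool frame: the origin (TCP) lies between the finger pads; the fingertips stand bot.tips_ahead ahead of it and the grasp point (between the pads) lies 3 mm ahead of it (bot.tips_ahead is the distance from the TCP to the fingertips, in m); z points along the fingers, y is the direction in which the jaws open and shut (so a half turn about z gives the same grasp; the last joint's range is limited). The gripper opens to 93 mm and grips with 3 to 60 N. Pads are 15 mm wide; open, the fingers measure 128 mm over their backs; the gripper's body (75 mm by 188 mm) begins 65 mm behind the grasp point.
Start: joints at [-1.514, 0.259, 1.535, -0, 1.348, -0.203], TCP at [0.141, -0.532, 0.214] pointing down, gripper open.
Joint ranges: [-3.14, 3.14], [-0.91, 2.08], [0.19, 2.58], [-1.22, 4.36], [0.22, 2.71], [-3.12, 3.12]. Speed limits (rad/s): [2.57, 2.57, 3.14, 3.14, 3.14, 3.14].

### API

Orientations are given as a rotation vector (axis times angle).
In Python, from plant import bot gives the robot as it stands.
- The arm moves only by the tool carry_out, never from a script. Its argument "increments" is text: rows parted by semicolons, each of 7 numbers parted by spaces: the opening, from 0 (shut) to 1 (fully open), then the shift along the tool's x, y, z in m, then the turn, a rotation vector about the tool's x, y, z in rad. A call has 1 to 12 rows; each row shifts and turns the commanded pose from where the row before left it, along the tool's axes as they then stand; what a row does not reach is not made up. A row lasts 1/12 s, in which the tool goes at most 41.7 mm and 7.16 degrees, less where a joint would pass 70% of its speed; a pose out of reach is approached as far as the arm can. A call is refused whole if a number of a shift passes 0.0417 or a number of a turn 0.125, either way. A call with a gripper value outside its range is refused whole. The fingers move at their own pace and stop on an object; "force" is the grip in N (left out, the last holds). Time passes only in rows, so rows that do not move let the fingers close. It gives the time, the measured TCP pose, the force and the opening at its end, in the units of the state.
- bot.get_obs(): the state, without advancing time (a new reading comes with each control period).
- bot.capture(name): name is "side" or "top"; returns the picture (384x512x3 uint8, red, green, blue); there is no depth.
- bot.camera_info(name): a dict with "fov_y" (degrees; the focal length in pixels is half the picture's height over the tangent of half this angle, whatever the lens; pixels are square), "cx", "cy" (the principal point, pixels), "k1" (the pictures are not rectified: a ray, as slopes to the right and down, at radius r is drawn at 1 + k1 r^2 times it, then the intrinsics apply), "cam_to_world" (4x4, takes a point from camera to world coordinates). Camera axes: x right, y down, z forward; pixel columns grow to the right and rows downward; lengths in m; the calibration is good to about 2 mm. A picture is of the moment at which its call begins. camera_info takes no time and is no camera call.
- bot.finish_job(): hands the job in, once; it reports no verdict.
The state is a dict: "time": time; "joint_pos": joint angles; "qvel": joint speeds; "joint_efforts": joint torques, N m; "eef_pos": TCP position; "eef_rot": TCP orientation; "force": force on the tool from outside, world axes, zero at the start; "wrist_torque": the same for the moment, N m; "width": finger opening in m.
Only numpy, scipy, OpenCV 4.12 (cv2) and the standard library are available. Lean on these libraries where they do the work, as an engineer would, in place of code of your own. Each camera call takes 0.05 s, during which the arm holds its last target.

### The job

Free and set the shutter of the measuring stage: take the flat-bladed driver out of its block, seat its blade in the slotted lock screw and turn the screw a quarter turn anticlockwise (seen from above) to its stop, turning it only with the blade in the slot and keeping the fingers off the screw. Put the driver back upright and fully home in the same block and let go, then pull the stiff shutter 40 mm open, until its tab stands level with the index post on the rail. Leave all the other things where they are.

Things in the scene. Friction and masses are not known exactly. Their poses are not given: they have to be found in the camera images.
- driver_grip (a point): Centre of the black paddle handle of the loose flat driver (120 g), which stands blade down in one of two equal blocks. Handle 36 mm wide (own x), 18 thick (own y; grip across this), 52 tall (z). Under it a flange 44 mm across, 4 thick, its underside 30 mm below this point. A half turn about z gives the same driver. The driver in the other block has a round handle: leave it.
- driver_tip (a point): Middle of the lower edge of the driver's blade, on its axis, 100 mm below the handle's centre. Blade 18 mm wide (own x, in line with the handle's wide side), 3 thick (own y), 16 long, on a shaft of 12 mm diameter. Axes as the driver's.
- driver: The same flat driver; origin at the tip of its blade.
- block_hole (a point): Centre of the mouth of the hole in the flat driver's block, a fixed grey block 64 x 64 x 80 mm high; this point is level with its top. The hole is upright, round, 27 mm across, right through. The driver is home when its flange lies on the block's top: tip 70 mm below this point, any yaw.
- slot (a point): Centre of the floor of the slot in the lock screw, 59 mm above the table. Round brass head 34 mm across, axis upright, on the measuring stage (fixed white box 200 x 160 x 40 mm). The slot runs right across the head along this point's x, 9 mm deep, 6 wide, flaring to 11 at the top; it turns with the screw. Under the head a steel disc of 30 mm radius, cut flat on one side, blocks the shutter's lug.
- screw (a joint): Angle of the lock screw, rad: starts at 0 to 0.25, grows anticlockwise seen from above, stop at 1.57; above 1.3 counts as at its stop and frees the shutter. It stays where left; turning takes 0.12 N m. The blade has about 0.17 rad of play in the slot before it drives.
- gate (a joint): Opening of the shutter in m: 0 shut, 0.070 at most, wanted 0.040 (give or take 6 mm). Sliding takes about 6 N; it stays where it is left. It can move only some 6 mm until the screw is turned.
- tab_top (a point): Middle of the top edge of the shutter's upright tab, 85 mm above the table: dark steel, 8 mm thick (x), 40 wide (y), 40 tall above the shutter plate. Opens along own -x, roughly to the robot; behind the tab (+x) it is clear for 60 mm, so fingers put down there can pull it. Shut, the screw's axis is 20 mm to -x, 60 to +y; the index post (7 mm pin) is 40 mm to -x, 37 to -y.
- driver_b: Bystander: the other driver (round handle, pointed tip) in the other block, its top 136 mm above the table; origin at the centre of its underside.
- coupon: Bystander: copper coupon 30 x 22 x 6 mm lying on the stage; origin at the centre of its underside.
- jar: Bystander: glass jar, 56 mm across, 70 mm high; origin at the centre of its underside.
- foil_case: Bystander: flat black case 120 x 85 x 30 mm; origin at the centre of its underside.
- puck: Bystander: steel disc, 40 mm across, 14 mm high; origin at the centre of its underside.
- tweezers: Bystander: steel tweezers, 130 mm long; origin at the centre of its underside.
- collar: Bystander: aluminium ring, 44 mm across; origin at the centre of its underside.
There are look-alikes about, which are no part of the job. What is shaped like the driver but green is not meant. What is shaped like the part that bears block_hole but pink is not meant.

How it is judged:
By the outcome, as a careful person would: the job done as asked, in the order asked, and still so for the second after the job is handed in, with the robot touching nothing.
It also fails if it takes over 64 s, if anything falls off the work surface, if the arm or the gripper's body presses on something with over 40 N, if the wrist force passes 120 N, or if a joint passes its speed limit or range.

## Working session

There is one attempt and no reset: what is moved stays moved. The work goes in short steps, Python scripts to look and compute and a tool call to move; the robot and the scene stay as the last step left them, time stands still between calls to the robot, and variables do not carry over. Pictures are saved under pics/ and viewed, and the job is handed in when it is done.

Besides the shell and the picture viewer there is one more tool, called after "Emit:" as name(argument=value, ...) on one line, values as JSON. carry_out: Moves the arm, as the interface text tells. Its arguments: {"type":"object","properties":{"increments":{"type":"string"},"force":{"type":"number"}},"required":["increments"]}

```bash
mkdir -p pics; ls; python3 - <<'E'
from plant import bot
import cv2
print(bot.get_obs()); print(bot.tips_ahead)
for n in("side","top"):
    print(n,bot.camera_info(n)); cv2.imwrite(f"pics/{n}0.png",bot.capture(n)[:,:,::-1])
E
```

```text
pics
{'time': 0.0, 'joint_pos': array([-1.51383269e+00,  2.59335544e-01,  1.53604645e+00, -4.49299112e-05,
        1.34797997e+00, -2.02819191e-01]), 'qvel': array([ 0.0014104 , -0.00034697, -0.00147279, -0.00050009, -0.00090843,
       -0.00133304]), 'joint_efforts': array([-1.83307311e-03, -4.37314796e+01, -2.84003502e+01,  7.17954850e-02,
        4.13768739e-02, -1.51867098e-04]), 'eef_pos': array([ 0.14124426, -0.53100145,  0.21363642]), 'eef_rot': array([-3.11337283e+00, -4.06705958e-01, -1.33793651e-04]), 'force': array([ 0.03055217, -1.05060354,  0.68126966]), 'wrist_torque': array([ 0.02068218, -0.01435334, -0.01937246]), 'width': 0.0929377728024491}
0.022
side {'fov_y': 53.25514145496746, 'cx': 254.047449625627, 'cy': 184.67410725420416, 'k1': -0.04375800605805445, 'cam_to_world': array([[-0.78711379, -0.44891343,  0.42299953,  0.11580755],
       [-0.61676455,  0.56470025, -0.54837498,  0.52550985],
       [ 0.00730495, -0.69252463, -0.72135725,  0.83482672],
       [ 0.        ,  0.        ,  0.        ,  1.        ]])}
top {'fov_y': 47.02042883221147, 'cx': 260.8924963893701, 'cy': 196.7536937056611, 'k1': -0.02313566485741954, 'cam_to_world': array([[-0.00248207, -0.99685411,  0.07921949,  0.43659405],
       [-0.99997182,  0.00191292, -0.0072595 , -0.00914732],
       [ 0.00708512, -0.07923528, -0.99683076,  1.29929853],
       [ 0.        ,  0.        ,  0.        ,  1.        ]])}
```

View pics/top0.png

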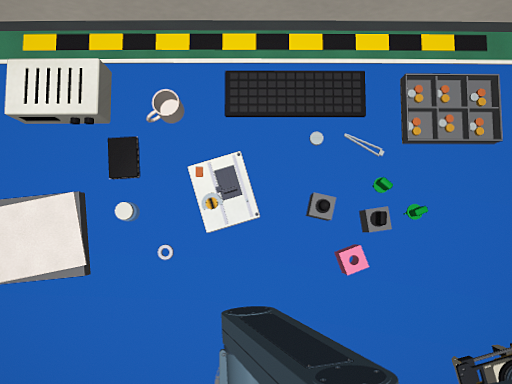

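View pics/side0.png

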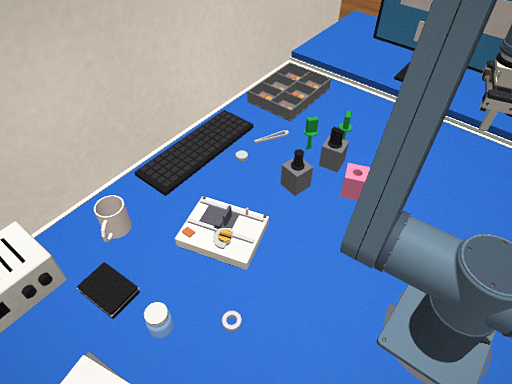

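The top view shows two grey blocks, at about (322,206) and (376,219), a pink block at (353,260), and the stage at (224,191). I'll zoom in to tell the two drivers apart.

```bash
cat > h.py <<'E'
import numpy as np, cv2
from plant import bot
def K(n):
    c=bot.camera_info(n); f=192/np.tan(np.radians(c['fov_y']/2))
    return c,f
def ray(n,u,v):
    c,f=K(n)
    p=cv2.undistortPoints(np.array([[[u,v]]],float),np.array([[f,0,c['cx']],[0,f,c['cy']],[0,0,1]]),np.array([c['k1'],0,0,0,0]))[0,0]
    T=c['cam_to_world']; return T[:3,3],T[:3,:3]@np.array([p[0],p[1],1])
def onz(n,u,v,z):
    o,d=ray(n,u,v); return o+d*(z-o[2])/d[2]
def tri(u1,v1,u2,v2): # top, side
    a,d=ray('top',u1,v1); b,e=ray('side',u2,v2)
    s=np.linalg.lstsq(np.c_[d,-e],b-a,rcond=None)[0]
    p=a+s[0]*d;q=b+s[1]*e; return (p+q)/2,np.linalg.norm(p-q)
def proj(n,P):
    c,f=K(n);T=c['cam_to_world'];q=T[:3,:3].T@(np.asarray(P)-T[:3,3])
    s=q[:2]/q[2];s=s*(1+c['k1']*(s@s));return s*f+[c['cx'],c['cy']]
def crop(img,x,y,w,h,k,fn):
    cv2.imwrite(fn,cv2.resize(img[y:y+h,x:x+w,::-1],None,fx=k,fy=k,interpolation=cv2.INTER_CUBIC))
E
python3 - <<'E'
from h import *
t=cv2.imread('pics/top0.png')[:,:,::-1];s=cv2.imread('pics/side0.png')[:,:,::-1]
crop(t,300,180,100,70,8,'pics/tb.png');crop(t,180,145,90,90,6,'pics/ts.png')
crop(s,275,120,100,75,8,'pics/sb.png');crop(s,170,190,105,80,7,'pics/ss.png')
E
```

```text
(no output)
```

View pics/tb.png

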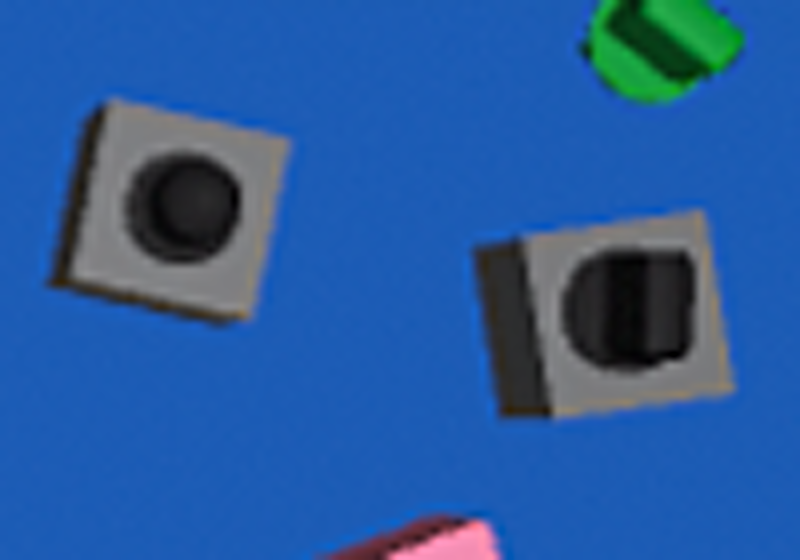

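View pics/ts.png

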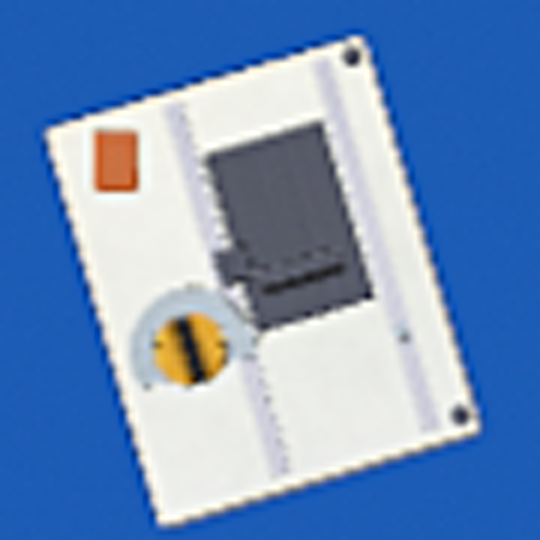

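View pics/sb.png

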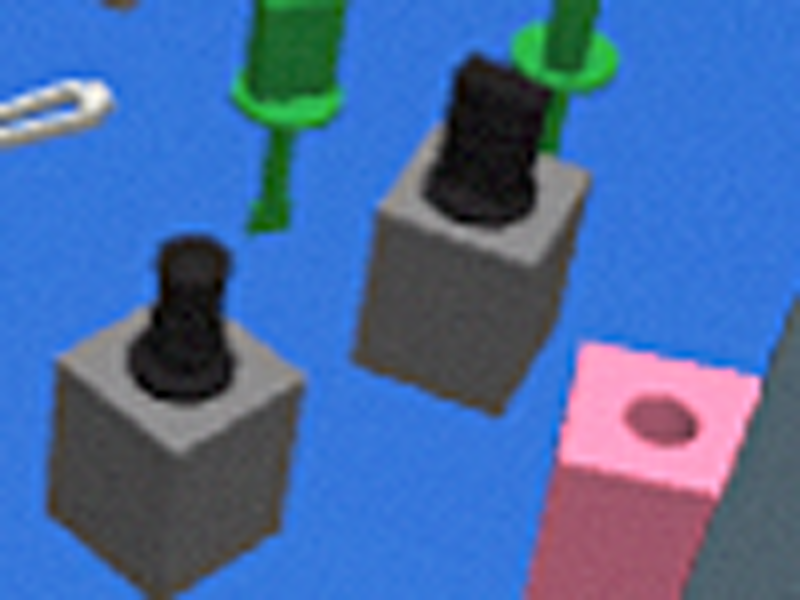

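View pics/ss.png

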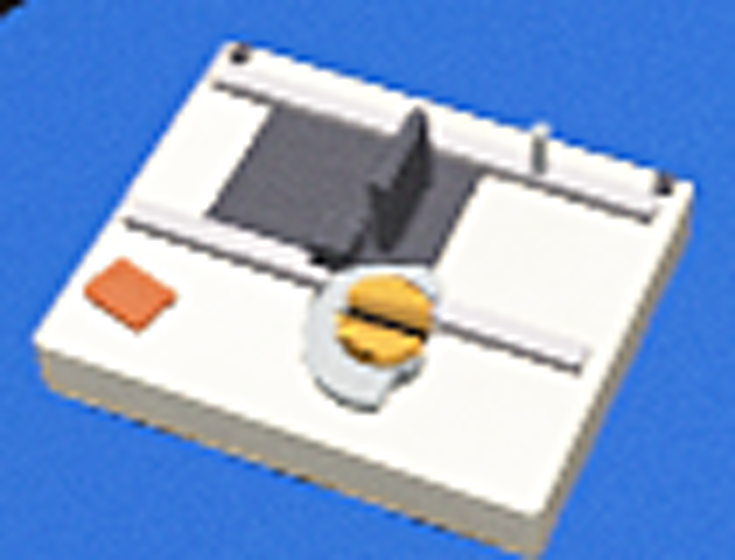

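```bash
python3 - <<'E'
from h import *
t=cv2.imread('pics/top0.png')
# block top: gray value, sat low
def seg(m,box):
    z=np.zeros_like(m);x,y,w,h=box;z[y:y+h,x:x+w]=m[y:y+h,x:x+w];return z
hsv=cv2.cvtColor(t,cv2.COLOR_BGR2HSV)
print(hsv[207,372:378].tolist(), hsv[222,366:394:2].tolist())
gray=((hsv[:,:,1]<90)&(hsv[:,:,2]>85)).astype(np.uint8)
m=seg(gray,(355,200,45,40));c=max(cv2.findContours(m,0,1)[0],key=cv2.contourArea)
r=cv2.minAreaRect(cv2.convexHull(c));b=cv2.boxPoints(r)
P=np.array([onz('top',u,v,.08) for u,v in b]);print('block',r,P.round(4),'c',P.mean(0),np.linalg.norm(np.diff(P,axis=0),axis=1))
print('yaw',[np.degrees(np.arctan2(*(P[i+1]-P[i])[1::-1])) for i in range(3)])
# stage
wh=(hsv[:,:,0]<90)|(hsv[:,:,1]<90)
m=seg(wh.astype(np.uint8),(180,140,90,100));c=max(cv2.findContours(m,0,1)[0],key=cv2.contourArea)
r=cv2.minAreaRect(c);b=cv2.boxPoints(r);P=np.array([onz('top',u,v,.04) for u,v in b]);print('stage',r,P.round(4),np.linalg.norm(np.diff(P,axis=0),axis=1),[np.degrees(np.arctan2(*(P[i+1]-P[i])[1::-1])) for i in range(3)])
# brass
m=seg(((hsv[:,:,0]>12)&(hsv[:,:,0]<35)&(hsv[:,:,1]>140)).astype(np.uint8),(195,190,40,25))
c=np.concatenate([k for k in cv2.findContours(m,0,1)[0]]);(u,v),rad=cv2.minEnclosingCircle(c);print('brass',u,v,rad,onz('top',u,v,.066),np.pi)
ys,xs=np.nonzero(seg(((hsv[:,:,2]<95)).astype(np.uint8),(int(u-rad+1),int(v-rad+1),int(2*rad-1),int(2*rad-1))))
w=np.array([onz('top',x,y,.062) for x,y in zip(xs,ys)]);w=w[np.hypot(*(w[:,:2]-onz('top',u,v,.062)[:2]).T)<.016]
q=w.mean(0);e=np.linalg.svd(w[:,:2]-q[:2])[2][0];print('slot',q,np.degrees(np.arctan2(e[1],e[0])),len(w))
# same in side
s=cv2.imread('pics/side0.png');hs=cv2.cvtColor(s,cv2.COLOR_BGR2HSV)
m=seg(((hs[:,:,0]>12)&(hs[:,:,0]<35)&(hs[:,:,1]>140)).astype(np.uint8),(212,225,25,22))
c=np.concatenate([k for k in cv2.findContours(m,0,1)[0]]);print(cv2.boundingRect(c));(u2,v2),rad=cv2.minEnclosingCircle(c);print('brass side',u2,v2,rad,tri(u,v,u2,v2))
crop(t[:,:,::-1],358,200,42,36,16,'pics/z1.png')
crop(s[:,:,::-1],318,122,40,50,12,'pics/z2.png')
crop(t[:,:,::-1],195,190,36,28,20,'pics/z3.png')
E
```

```text
[[107, 232, 186], [107, 232, 188], [107, 236, 189], [107, 239, 189], [108, 201, 179], [109, 152, 164]] [[60, 7, 38], [105, 8, 125], [120, 6, 129], [120, 17, 30], [60, 6, 42], [135, 51, 10], [90, 64, 12], [0, 0, 20], [130, 16, 47], [150, 8, 34], [120, 4, 63], [120, 4, 125], [110, 60, 136], [108, 222, 183]]
block ((377.95947265625, 218.7567596435547), (22.851459503173828, 22.687061309814453), 80.53767395019531) [[ 0.4979 -0.3064  0.08  ]
 [ 0.5081 -0.369   0.08  ]
 [ 0.4456 -0.378   0.08  ]
 [ 0.4355 -0.3155  0.08  ]] c [ 0.47178407 -0.34222538  0.08      ] [0.06349398 0.06313421 0.06325321]
yaw [np.float64(-80.74114646323257), np.float64(-171.87907750772936), np.float64(99.1653663933436)]
stage ((223.34173583984375, 191.52838134765625), (69.81471252441406, 56.320518493652344), 73.49563598632812) [[ 0.6257  0.1957  0.04  ]
 [ 0.672   0.0404  0.04  ]
 [ 0.4788 -0.0164  0.04  ]
 [ 0.4336  0.1373  0.04  ]] [0.16204539 0.20141155 0.16011336] [np.float64(-73.38827847241804), np.float64(-163.6215108052067), np.float64(106.37632896679143)]
brass 211.25640869140625 202.93589782714844 5.647256851196289 [0.51751581 0.12083451 0.066     ] 3.141592653589793
slot [0.51862492 0.12134457 0.062     ] -161.17927818817128 22
(219, 230, 12, 12)
brass side 224.44444274902344 235.55555725097656 6.442630767822266 (array([0.51806748, 0.12145251, 0.06227308]), np.float64(0.0007567000309956539))
```

View pics/z1.png

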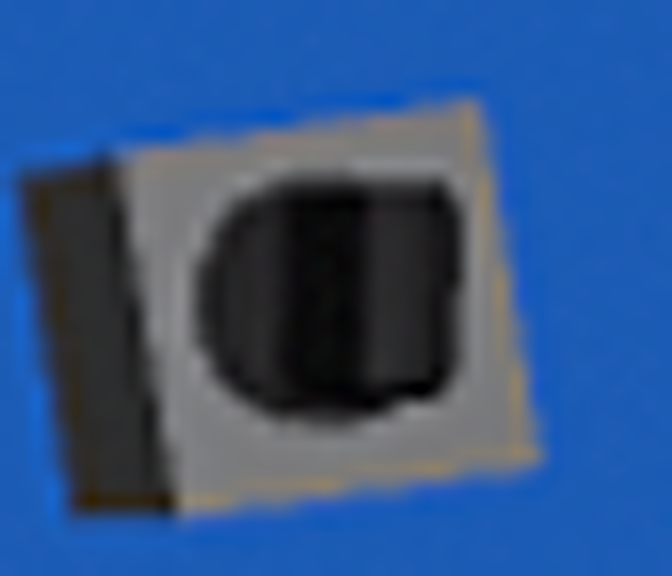

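View pics/z3.png

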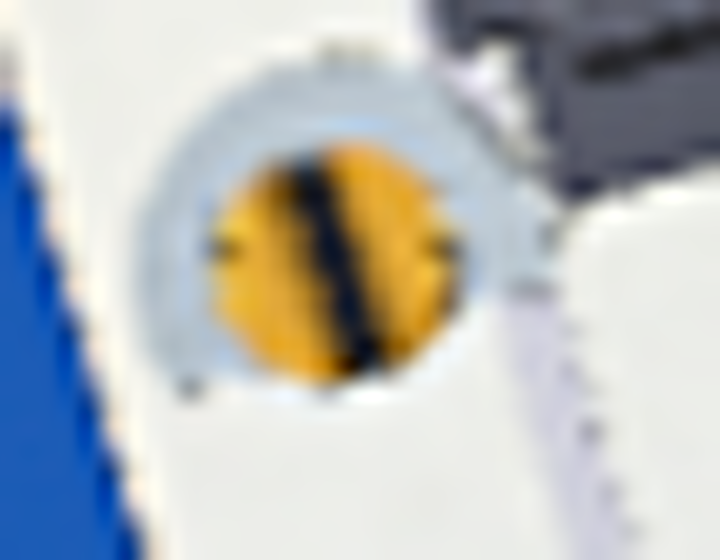

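View pics/z2.png

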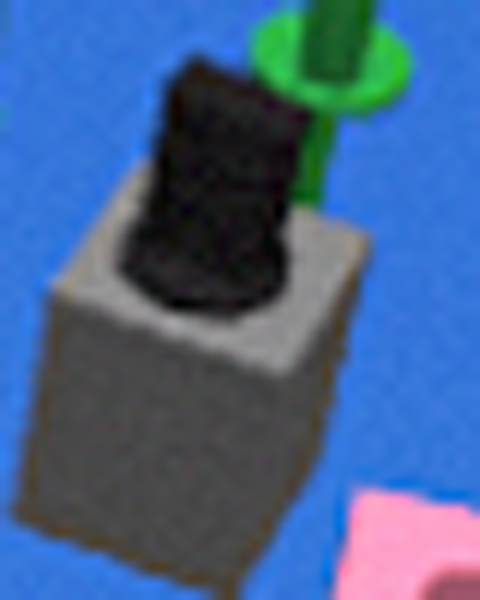

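```bash
python3 - <<'E'
from h import *
t=cv2.imread('pics/top0.png');g=cv2.cvtColor(t,cv2.COLOR_BGR2GRAY).astype(int)
print(g[209:229,368:390])
f=lambda X,Y,k,x,y:((X+.5)/k-.5+x,(Y+.5)/k-.5+y)
u,v=f(413,293,16,358,200);print('handle top',onz('top',u,v,.136))
# predicted flange ellipse / handle top projections for candidate
ut,vt=u,v
us,vs=f(243,88,12,318,122);print('tri handle top',tri(ut,vt,us,vs))
# flange: left edge x=200,y~295 ; bottom ~ (325,420), top(325,175)
for X,Y in((200,295),(325,420),(325,175)):
    print('fl',onz('top',*f(X,Y,16,358,200),.084))
# flange in side: left (118,250), right(290,250), bottom(205,315)
for X,Y in((118,258),(290,258),(205,318)): print('fs',onz('side',*f(X,Y,12,318,122),.082))
# tab
u,v=f(303,279,6,180,145);print('tab',u,v,onz('top',u,v,.085))
for X,Y in((262,290),(345,268)): print(onz('top',*f(X,Y,6,180,145),.085))
print('post',onz('top',*f(404,337,6,180,145),.06))
print('tab side mid', tri(u,v,*f(412,120,7,170,190)))
# greens
print('g2',tri(*f(588,45,8,300,180)[:],*f(565,60,8,275,120)))
print('driver_b top',onz('top',*f(200,205,8,300,180),.136))
print('g right', onz('top',416,212,.1),onz('top',382,184,.1))
E
```

```text
[[121 120 121 122 121 123 125 126 126 127 126 126 124 124 124 124 123 121
  121 123 106  84]
 [124 124 124 124 125 125 129 131 116 113 113 111 130 131 131 130 131 129
  124 123 115  85]
 [123 123 123 124 129 134 104  72  57  53  51  49  57  69  68  69  68  62
  122 126 125  88]
 [123 123 124 129  99  67  49  31  14  12   8   6   9  32  35  31  25  16
   79 123 127  88]
 [123 123 127 112  57  28  33  27  12   9   8  11  13  38  40  36  31  19
   42 123 128  95]
 [123 124 131  72  31  33  38  29  10  10  13  10  18  38  42  39  32  23
   36 124 128 105]
 [124 128 120  57  31  37  39  27  14  10   8  10  17  39  43  39  33  25
   34 125 128 106]
 [126 130  80  38  35  37  38  28  12  11  12   7  17  38  42  39  33  23
   34 125 126 115]
 [126 133  62  30  37  37  40  29  12  12  12   9  18  40  42  38  35  23
   34 124 125 125]
 [128 134  62  29  38  37  40  27  13   7  14  10  19  40  42  39  32  22
   60 125 125 127]
 [129 133  59  28  38  38  40  29  11  10  13   6  19  40  43  39  32  22
   66 125 124 125]
 [131 132  71  33  37  39  42  25  11  10  11   7  16  42  44  39  33  21
   
[... 955 characters left out ...]
0.45225008 -0.34034225  0.084     ]
fl [ 0.49450958 -0.34131232  0.084     ]
fs [ 0.49060409 -0.32512838  0.082     ]
fs [ 0.45618495 -0.35276207  0.082     ]
fs [ 0.46149116 -0.31854721  0.082     ]
tab 230.08333333333334 191.08333333333334 [0.54896914 0.06706177 0.085     ]
[0.54392188 0.08590704 0.085     ]
[0.55401971 0.04774231 0.085     ]
post [0.52387609 0.02118824 0.06      ]
tab side mid (array([0.5486744 , 0.06691315, 0.09987594]), np.float64(0.0026568581914152476))
g2 (array([ 0.50754878, -0.33364455,  0.14290858]), np.float64(0.10931620182083747))
driver_b top [ 0.50634965 -0.18591852  0.136     ]
g right [ 0.48928779 -0.4417282   0.1       ] [ 0.56635312 -0.35010715  0.1       ]
```

The flat driver is in the right-hand block. Its handle triangulates to (0.4728, -0.3412), top at 0.135 m against 0.136 expected, with yaw about -1.5°. Next I move above it.

Emit:
carry_out(increments="0.45 0.0369 -0.0098 0 0 0 0; 0.45 0.0369 -0.0098 0 0 0 0; 0.45 0.0369 -0.0098 0 0 0 0; 0.45 0.0369 -0.0098 0 0 0 0; 0.45 0.0369 -0.0098 0 0 0 0; 0.45 0.0369 -0.0098 0 0 0 0; 0.45 0.0369 -0.0098 0 0 0 0; 0.45 0.0369 -0.0098 0 0 0 0; 0.45 0.0369 -0.0098 0 0 0 0; 0.45 0.0369 -0.0098 0 0 0 0; 0.45 0 0 0 0 0 0.12; 0.45 0 0 0 0 0 0.12", force=25)

```text
time: 1.1
eef_pos: [0.4746, -0.3399, 0.2137]
eef_rot: [-3.14, -0.029, 0.001]
force: [-1.4, -1.0, 0.0]
width: 0.0419
```

Emit:
carry_out(increments="0.45 0 0 0 0 0 0.04; 0.45 0 0 0 0 0 0; 0.45 0 0 0 0 0 0")

```text
time: 1.35
eef_pos: [0.4726, -0.3418, 0.214]
eef_rot: [-3.141, 0.029, 0.001]
force: [-0.3, 0.0, 0.1]
width: 0.0418
```

Emit:
carry_out(increments="0.45 0 0 0.02 0 0 0; 0.45 0 0 0.02 0 0 0; 0.45 0 0 0.02 0 0 0; 0.45 0 0 0.02 0 0 0; 0.45 0 0 0.02 0 0 0; 0.45 0 0 0 0 0 0; 0.45 0 0 0 0 0 0")

```text
time: 1.93
eef_pos: [0.4719, -0.3416, 0.1136]
eef_rot: [-3.139, 0.031, 0.003]
force: [1.0, -0.8, 0.5]
width: 0.0417
```

```bash
python3 - <<'E'
from h import *
t=bot.capture('top');s=bot.capture('side')
crop(t,340,180,90,70,8,'pics/a1.png');crop(s,290,70,100,110,5,'pics/a2.png')
E
```

```text
(no output)
```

View pics/a1.png

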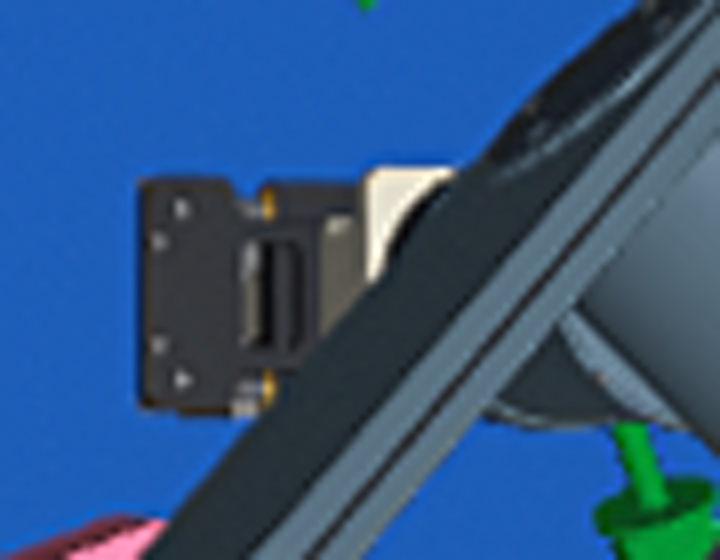

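View pics/a2.png

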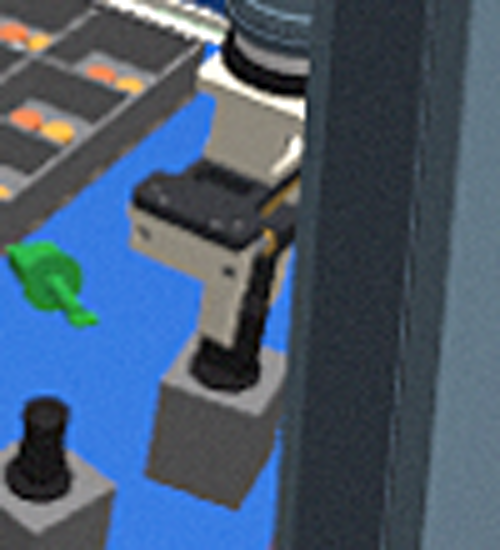

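The fingers straddle the handle of the right driver. The two green look-alikes have toppled. My fingertips stayed above 0.19 m, over their height, so they probably fell from standing on their blades. I'll check them again later. Now I close the gripper.

Emit:
carry_out(increments="0.1 0 0 0 0 0 0; 0.1 0 0 0 0 0 0; 0.1 0 0 0 0 0 0; 0.1 0 0 0 0 0 0; 0.1 0 0 0 0 0 0; 0.1 0 0 0 0 0 0", force=40)

```text
time: 2.53
eef_pos: [0.4729, -0.342, 0.1149]
eef_rot: [3.141, -0.031, 0.001]
force: [-0.8, -0.4, 2.4]
width: 0.0179
```

```bash
python3 -c "
from h import *
o=bot.get_obs();print(o['eef_pos'],o['eef_rot'],o['force'],o['wrist_torque'],o['width'])"
```

```text
[ 0.47293048 -0.34204177  0.11493939] [ 3.14110792e+00 -3.14954605e-02  7.30789348e-04] [-0.79912126 -0.41761616  2.36592446] [0.17794274 0.02587538 0.00069465] 0.01791862042451197
```

Emit:
carry_out(increments="0.1 0 0 -0.02 0 0 0; 0.1 0 0 -0.03 0 0 0; 0.1 0 0 -0.03 0 0 0; 0.1 0 0 -0.03 0 0 0; 0.1 0 0 -0.03 0 0 0; 0.1 0 0 -0.03 0 0 0; 0.1 0 0 -0.01 0 0 0; 0.1 0 0 0 0 0 0")

```text
time: 3.2
eef_pos: [0.4737, -0.343, 0.2973]
eef_rot: [3.137, -0.032, 0.006]
force: [0.2, 0.1, -0.9]
width: 0.0176
```

```bash
python3 - <<'E'
from h import *
o=bot.get_obs();print(o['eef_pos'],o['eef_rot'],o['force'],o['width'])
s=bot.capture('side');cv2.imwrite('pics/b2.png',s[:,:,::-1])
E
```

```text
[ 0.47374137 -0.34304811  0.29726769] [ 3.13712055 -0.03155356  0.00637379] [ 0.20335312  0.1057932  -0.87684245] 0.0176452754242638
```

View pics/b2.png

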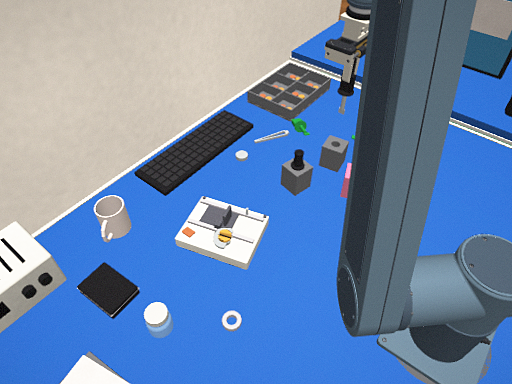

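Emit:
carry_out(increments="0.1 0.003 -0.0388 0 0 0 0; 0.1 0.003 -0.0388 0 0 0 0; 0.1 0.003 -0.0388 0 0 0 0; 0.1 0.003 -0.0388 0 0 0 0; 0.1 0.003 -0.0388 0 0 0 0; 0.1 0.003 -0.0388 0 0 0 0; 0.1 0.003 -0.0388 0 0 0 0; 0.1 0.003 -0.0388 0 0 0 0; 0.1 0.003 -0.0388 0 0 0 0; 0.1 0.003 -0.0388 0 0 0 0; 0.1 0.003 -0.0388 0 0 0 0; 0.1 0.003 -0.0388 0 0 0 0")

```text
time: 4.25
eef_pos: [0.5167, 0.1246, 0.2913]
eef_rot: [3.141, -0.032, -0.008]
force: [0.9, -0.2, -1.2]
width: 0.0176
```

Emit:
carry_out(increments="0.1 0 0 0 0 0 -0.111; 0.1 0 0 0 0 0 -0.111; 0.1 0 0 0 0 0 -0.111; 0.1 0 0 0.02 0 0 0; 0.1 0 0 0.02 0 0 0; 0.1 0 0 0.02 0 0 0; 0.1 0 0 0 0 0 0; 0.1 0 0 0 0 0 0; 0.1 0 0 0 0 0 0")

```text
time: 5.0
eef_pos: [0.518, 0.1227, 0.234]
eef_rot: [-3.103, -0.489, 0.002]
force: [-0.2, 0.3, -1.0]
width: 0.0176
```

```bash
python3 - <<'E'
from h import *
o=bot.get_obs();print(o['eef_pos'],o['eef_rot'],o['force'],o['width'])
s=bot.capture('side');t=bot.capture('top')
cv2.imwrite('pics/c2.png',s[:,:,::-1]);crop(s,170,150,110,120,5,'pics/c2z.png')
cv2.imwrite('pics/c1.png',t[:,:,::-1])
E
```

```text
[0.51796049 0.12272284 0.23400812] [-3.10308599e+00 -4.89310556e-01  2.08600386e-03] [-0.16749553  0.27409047 -1.00188063] 0.017559693838893192
```

View pics/c2z.png

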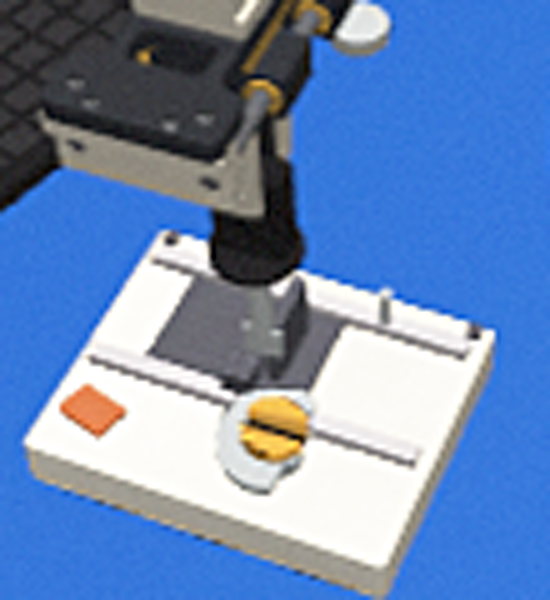

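View pics/c1.png

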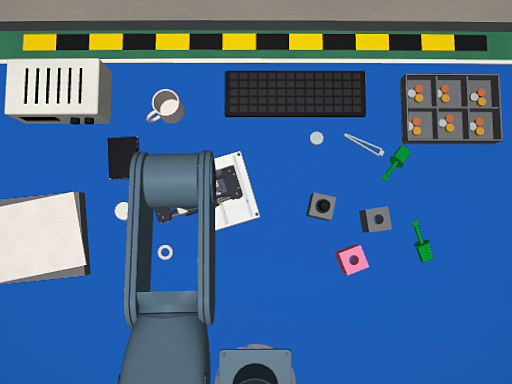

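```bash
python3 - <<'E'
from h import *
s=cv2.imread('pics/c2.png')[:,:,::-1]
crop(s,205,195,40,50,12,'pics/c2y.png')
f=lambda X,Y,k,x,y:((X+.5)/k-.5+x,(Y+.5)/k-.5+y)
print('expected tip px',proj('side',(.518,.1222,.131)),'screw top', proj('side',(.518,.1213,.068)))
t=cv2.imread('pics/c1.png');hs=cv2.cvtColor(t,cv2.COLOR_BGR2HSV)
m=((hs[205:234,358:396,2]<95)).astype(np.uint8)
c=[k for k in cv2.findContours(m,0,1)[0]]
for k in c:
    if cv2.contourArea(k)>15:
        M=cv2.moments(k);u,v=M['m10']/M['m00']+358,M['m01']/M['m00']+205;print(cv2.contourArea(k),u,v,onz('top',u,v,.08))
E
```

```text
expected tip px [222.98532832 218.35568386] screw top [224.54465138 234.16466363]
55.0 378.8636363636364 218.65757575757576 [ 0.47199024 -0.34472246  0.08      ]
109.5 363.76255707762556 220.84322678843228 [ 0.46606508 -0.30257778  0.08      ]
```

View pics/c2y.png

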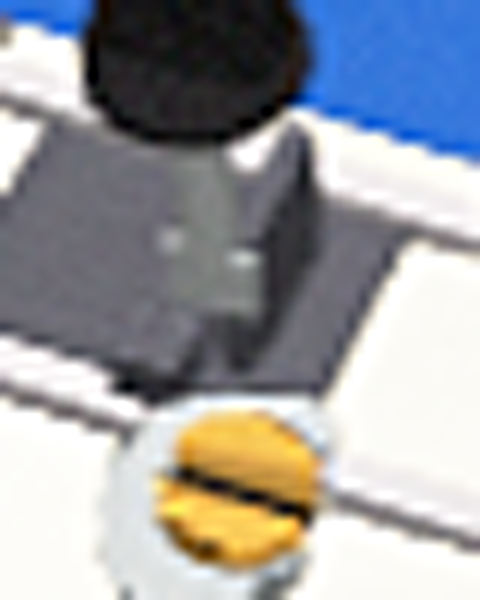

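Emit:
carry_out(increments="0.1 0 0.001 0.02 0 0 0; 0.1 0 0 0.02 0 0 0; 0.1 0 0 0.014 0 0 0; 0.1 0 0 0 0 0 0; 0.1 0 0 0 0 0 0; 0.1 0 0 0 0 0 0")

```text
time: 5.6
eef_pos: [0.5195, 0.1218, 0.182]
eef_rot: [3.103, 0.489, 0.004]
force: [-0.4, -0.6, -0.3]
width: 0.0179
```

```bash
python3 - <<'E'
from h import *
o=bot.get_obs();print(o['eef_pos'],o['eef_rot'],o['force'],o['width'])
s=bot.capture('side');crop(s,205,205,40,45,13,'pics/d2.png')
E
```

```text
[0.51947592 0.12181399 0.18199291] [3.10293688 0.48926279 0.00390601] [-0.35391383 -0.59706098 -0.33170448] 0.0178741487431244
```

View pics/d2.png

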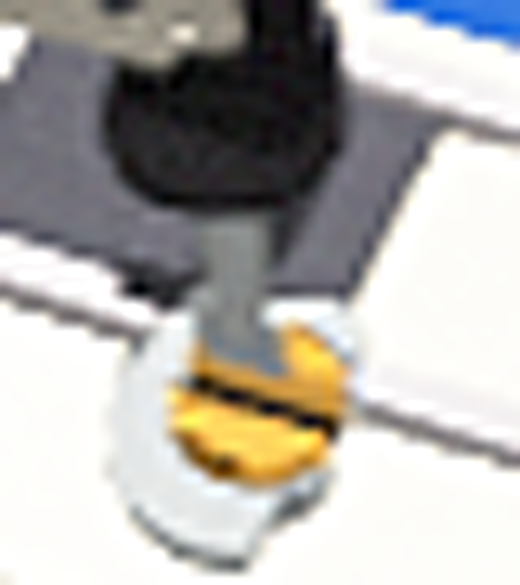

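The blade edge at about (240,364) in the crop lines up across the slot but sits about 2 mm towards +tool x. I'll correct that and lower gently.

Emit:
carry_out(increments="0.1 -0.002 0 0.006 0 0 0; 0.1 0 0 0.006 0 0 0; 0.1 0 0 0.003 0 0 0; 0.1 0 0 0.002 0 0 0; 0.1 0 0 0 0 0 0; 0.1 0 0 0 0 0 0")

```text
time: 6.15
eef_pos: [0.5167, 0.1209, 0.1636]
eef_rot: [3.103, 0.489, 0.0]
force: [-0.1, -2.3, 1.1]
width: 0.0177
```

```bash
python3 - <<'E'
from h import *
o=bot.get_obs();print(o['eef_pos'],o['eef_rot'],o['force'],o['wrist_torque'],o['width'])
s=bot.capture('side');crop(s,205,205,40,45,13,'pics/e2.png')
E
```

```text
[0.51666377 0.12088868 0.16363623] [3.10275233e+00 4.89221033e-01 2.15590339e-04] [-0.05874745 -2.25525304  1.14619321] [-0.38434938  0.07672403  0.0258687 ] 0.01774164475663084
```

View pics/e2.png

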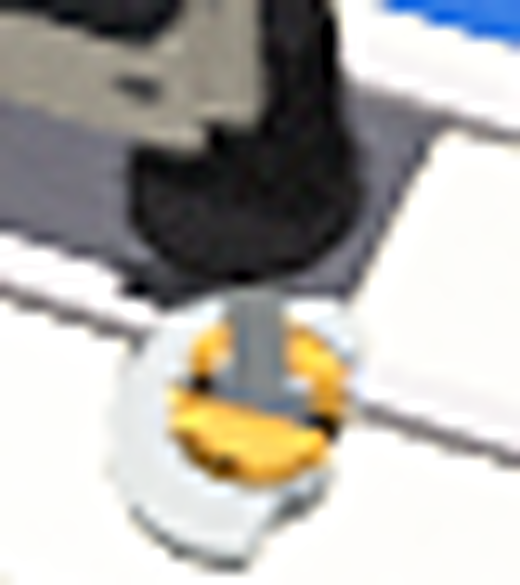

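The blade is in the slot and centred: z = 0.1636 against 0.163 expected, with low force. I'll start the turn.

Emit:
carry_out(increments="0.1 0 0.0005 0.001 0 0 0; 0.1 0 0 0 0 0 -0.08; 0.1 0 0 0 0 0 -0.08; 0.1 0 0 0 0 0 -0.08; 0.1 0 0 0 0 0 -0.08; 0.1 0 0 0 0 0 -0.08; 0.1 0 0 0 0 0 -0.08; 0.1 0 0 0 0 0 -0.08; 0.1 0 0 0 0 0 0; 0.1 0 0 0 0 0 0", force=50)

```text
time: 7.03
eef_pos: [0.5181, 0.1202, 0.1635]
eef_rot: [2.845, 1.327, 0.004]
force: [0.5, -2.7, 4.8]
width: 0.0178
```

```bash
python3 - <<'E'
from h import *
o=bot.get_obs();print(o['eef_pos'],o['eef_rot'],o['force'],o['wrist_torque'],o['width'],o['joint_pos'])
s=bot.capture('side');crop(s,200,195,45,55,10,'pics/f2.png')
E
```

```text
[0.5181107  0.12019422 0.16354406] [2.84509873 1.32720505 0.00427646] [ 0.49177349 -2.66690948  4.81191471] [-0.69777628 -0.17489176 -0.06109563] 0.017756091837038926 [ 1.87101958e-02  2.64588181e-01  1.65703531e+00 -9.20051206e-04
  1.21660553e+00  7.16862941e-01]
```

View pics/f2.png

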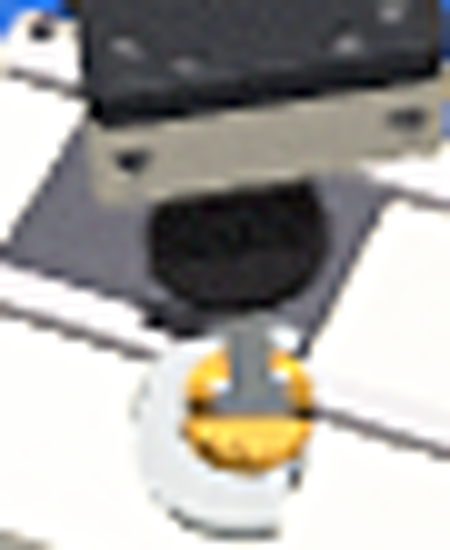

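Emit:
carry_out(increments="0.1 -0.0004 0.0003 0 0 0 -0.08; 0.1 0 0 0 0 0 -0.1; 0.1 0 0 0 0 0 -0.1; 0.1 0 0 0 0 0 -0.1; 0.1 0 0 0 0 0 -0.1; 0.1 0 0 0 0 0 -0.1; 0.1 0 0 0 0 0 -0.1; 0.1 0 0 0 0 0 -0.1; 0.1 0 0 0 0 0 -0.1; 0.1 0 0 0 0 0 -0.1; 0.1 0 0 0 0 0 0; 0.1 0 0 0 0 0 0")

```text
time: 8.08
eef_pos: [0.5186, 0.1204, 0.1636]
eef_rot: [1.889, 2.506, 0.005]
force: [3.1, 0.7, 5.1]
width: 0.0175
```

```bash
python3 - <<'E'
from h import *
o=bot.get_obs();print(o['eef_pos'],o['eef_rot'],o['force'],o['wrist_torque'],o['width'],o['joint_pos'])
s=bot.capture('side');crop(s,200,195,45,55,10,'pics/g2.png')
E
```

```text
[0.51857398 0.12037219 0.16356671] [1.88925866 2.50596598 0.00489393] [3.11517998 0.68432636 5.1133997 ] [-0.03619623 -1.11890084 -0.07273339] 0.01749344656709708 [ 1.80980974e-02  2.64541335e-01  1.65704375e+00  4.82294611e-04
  1.21552519e+00 -2.60874551e-01]
```

View pics/g2.png

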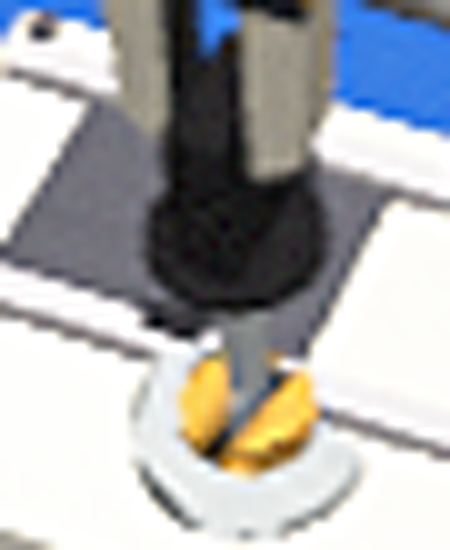

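Emit:
carry_out(increments="0.1 0 0 0 0 0 -0.07; 0.1 0 0 0 0 0 -0.07; 0.1 0 0 0 0 0 0; 0.1 0 0 0 0 0 0")

```text
time: 8.47
eef_pos: [0.5185, 0.1205, 0.1635]
eef_rot: [1.709, 2.632, 0.005]
force: [3.6, 1.1, 4.7]
width: 0.0177
```

```bash
python3 - <<'E'
from h import *
o=bot.get_obs();print(o['eef_pos'],o['eef_rot'],o['force'],o['wrist_torque'],o['width'],o['joint_pos'])
E
```

```text
[0.5185388  0.12050123 0.16354927] [1.70914242 2.63201253 0.00475002] [3.6248596  1.13795221 4.65095423] [ 0.05846552 -1.28002766 -0.10157482] 0.017651984860580967 [ 1.82110038e-02  2.64539632e-01  1.65709204e+00  6.86033160e-04
  1.21550552e+00 -4.00962152e-01]
```

Emit:
carry_out(increments="0.1 0 0 0 0 0 -0.05; 0.1 0 0 0 0 0 -0.03; 0.1 0 0 0 0 0 0; 0.1 0 0 0 0 0 0")

```text
time: 8.8
eef_pos: [0.5185, 0.1206, 0.1636]
eef_rot: [1.603, 2.698, 0.005]
force: [4.4, 0.6, 5.3]
width: 0.0177
```

```bash
python3 - <<'E'
from h import *
o=bot.get_obs();print(o['eef_pos'],o['eef_rot'],o['force'],o['wrist_torque'],o['width'],o['joint_pos'])
s=bot.capture('side');crop(s,200,195,45,55,10,'pics/i2.png')
E
```

```text
[0.51854385 0.12058801 0.16356226] [1.60277868 2.69802887 0.00480891] [4.37490093 0.60155956 5.31791894] [ 0.21678867 -1.23960971 -0.0761829 ] 0.017711936803794532 [ 1.82523222e-02  2.64518987e-01  1.65708635e+00  8.73331910e-04
  1.21548737e+00 -4.80771933e-01]
```

View pics/i2.png

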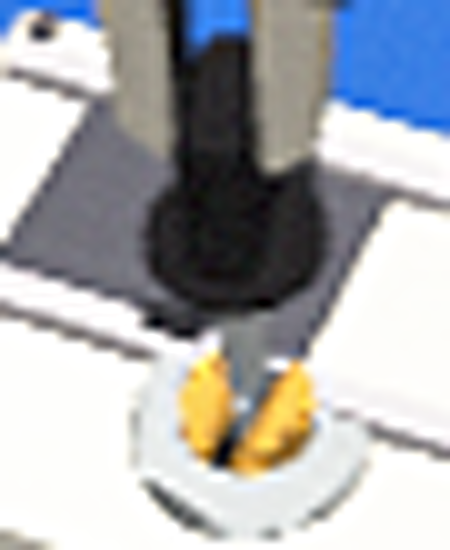

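```bash
python3 - <<'E'
from h import *
f=lambda X,Y,k,x,y:((X+.5)/k-.5+x,(Y+.5)/k-.5+y)
for A,B in(((212,450),(280,375)),((225,460),(287,362))):
    a=onz('side',*f(*A,10,200,195),.068);b=onz('side',*f(*B,10,200,195),.068);d=b-a
    print(a,b,np.degrees(np.arctan2(d[1],d[0])))
E
```

```text
[0.51456941 0.13930787 0.068     ] [0.51642485 0.11177453 0.068     ] -86.14472951284748
[0.51011828 0.13956959 0.068     ] [0.51768531 0.10765006 0.068     ] -76.66333618140432
```

Emit:
carry_out(increments="0.1 0 0 0 0 0 -0.05; 0.1 0 0 0 0 0 -0.03; 0.1 0 0 0 0 0 0; 0.1 0 0 0 0 0 0")

```text
time: 9.18
eef_pos: [0.5185, 0.1207, 0.1636]
eef_rot: [1.494, 2.76, 0.005]
force: [4.4, 1.3, 5.3]
width: 0.0177
```

```bash
python3 - <<'E'
from h import *
o=bot.get_obs();print(o['eef_pos'],o['eef_rot'],o['force'],o['wrist_torque'],o['width'],o['joint_pos'])
s=bot.capture('side');crop(s,200,195,45,55,10,'pics/j2.png')
E
```

```text
[0.51850965 0.12070179 0.16355669] [1.49393085 2.75982976 0.00488384] [4.42383446 1.31100101 5.28552481] [ 0.24751822 -1.30203701 -0.22921789] 0.017658896253926557 [ 1.83022372e-02  2.64507181e-01  1.65711723e+00  1.12743295e-03
  1.21551314e+00 -5.60585861e-01]
```

View pics/j2.png

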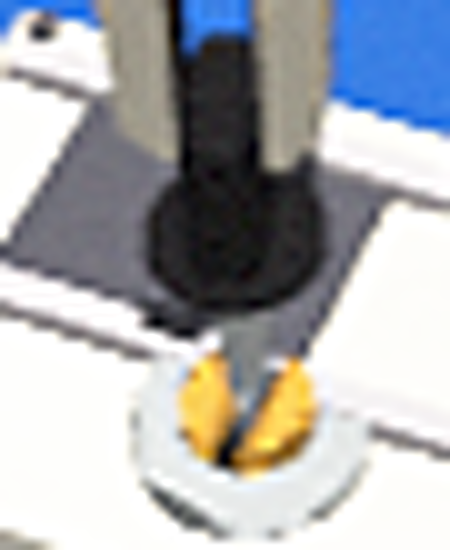

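Torque rose to 0.23 N m and the slot stopped moving, so the screw is at its stop. I'll back off within the play, then lift out.

Emit:
carry_out(increments="0.1 0 0 0 0 0 0.06; 0.1 0 0 0 0 0 0.06; 0.1 0 0 -0.005 0 0 0; 0.1 0 0 -0.01 0 0 0; 0.1 0 0 -0.02 0 0 0; 0.1 0 0 -0.03 0 0 0; 0.1 0 0 -0.03 0 0 0; 0.1 0 0 -0.03 0 0 0; 0.1 0 0 -0.01 0 0 0; 0.1 0 0 0 0 0 0")

```text
time: 10.07
eef_pos: [0.5171, 0.1203, 0.2998]
eef_rot: [1.652, 2.669, 0.003]
force: [-0.4, 0.0, -0.9]
width: 0.0177
```

```bash
python3 - <<'E'
from h import *
o=bot.get_obs();print(o['eef_pos'],o['eef_rot'],o['force'],o['wrist_torque'],o['width'],o['joint_pos'])
s=bot.capture('side');crop(s,170,150,110,120,5,'pics/k2.png')
E
```

```text
[0.51709892 0.12028998 0.29977419] [1.65224847 2.66880818 0.00277361] [-0.44955812  0.03434444 -0.86611084] [ 0.01397709 -0.12968504  0.03764652] 0.017716551628330468 [ 1.83093605e-02  1.78312897e-01  1.43157178e+00  7.00494873e-06
  1.52845736e+00 -4.43802309e-01]
```

View pics/k2.png

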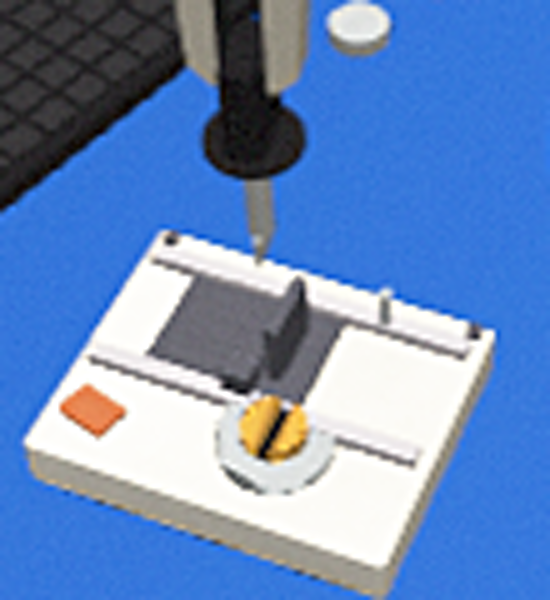

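Emit:
carry_out(increments="0.1 -0.0328 -0.0205 0 0 0 0; 0.1 -0.0328 -0.0205 0 0 0 0; 0.1 -0.0328 -0.0205 0 0 0 0; 0.1 -0.0328 -0.0205 0 0 0 0; 0.1 -0.0328 -0.0205 0 0 0 0; 0.1 -0.0328 -0.0205 0 0 0 0; 0.1 -0.0328 -0.0205 0 0 0 0; 0.1 -0.0328 -0.0205 0 0 0 0; 0.1 -0.0328 -0.0205 0 0 0 0; 0.1 -0.0328 -0.0205 0 0 0 0; 0.1 -0.0328 -0.0205 0 0 0 0; 0.1 -0.0328 -0.0205 0 0 0 0")

```text
time: 11.12
eef_pos: [0.4702, -0.3425, 0.294]
eef_rot: [-1.651, -2.666, -0.003]
force: [0.2, 0.1, -1.3]
width: 0.0174
```

Emit:
carry_out(increments="0.1 0 0 0 0 0 0.114; 0.1 0 0 0 0 0 0.114; 0.1 0 0 0 0 0 0.114; 0.1 0 0 0 0 0 0.114; 0.1 0 0 0 0 0 0.114; 0.1 0 0 0 0 0 0.114; 0.1 0 0 0 0 0 0.114; 0.1 0 0 0 0 0 0.114; 0.1 0 0 0 0 0 0.114; 0.1 0 0 0 0 0 0.114; 0.1 0 0 0 0 0 0.114; 0.1 0 0 0 0 0 0.114")

```text
time: 12.12
eef_pos: [0.4707, -0.3406, 0.2938]
eef_rot: [-2.967, -1.015, 0.004]
force: [0.3, -0.9, -1.8]
width: 0.0174
```

Emit:
carry_out(increments="0.1 0 0 0 0 0 0.114; 0.1 0 0 0 0 0 0.114; 0.1 0 0 0 0 0 0.114; 0.1 0 0 0 0 0 0.114; 0.1 0 0 0 0 0 0.114; 0.1 0 0 0 0 0 0.114; 0.1 0 0 0 0 0 0; 0.1 0 0 0 0 0 0; 0.1 0 0 0 0 0 0")

```text
time: 12.87
eef_pos: [0.4714, -0.3413, 0.2958]
eef_rot: [-3.139, 0.025, 0.003]
force: [-0.1, -0.4, -0.7]
width: 0.0175
```

```bash
python3 - <<'E'
from h import *
o=bot.get_obs();print(o['eef_pos'],o['eef_rot'],o['force'],o['width'],o['joint_pos'])
s=bot.capture('side');t=bot.capture('top');cv2.imwrite('pics/l1.png',t[:,:,::-1]);crop(s,290,50,100,120,5,'pics/l2.png')
E
```

```text
[ 0.47139068 -0.34126148  0.29576131] [-3.13918786  0.02507238  0.00341861] [-0.07948789 -0.44139798 -0.68392066] 0.017543538916763222 [-8.18186439e-01  2.80278160e-01  1.30987077e+00  9.68841825e-06
  1.55461331e+00  7.68583177e-01]
```

View pics/l2.png

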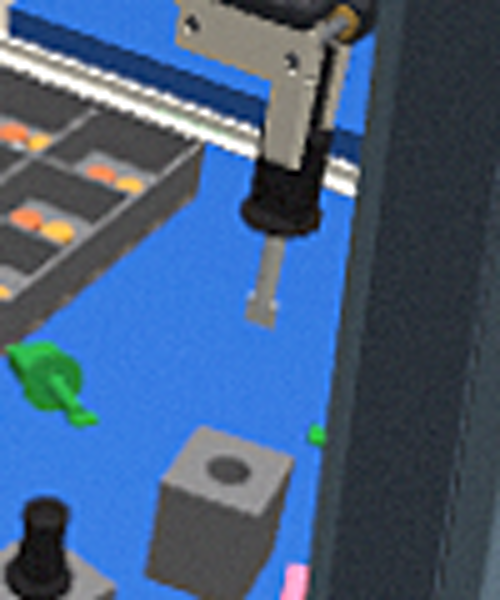

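View pics/l1.png

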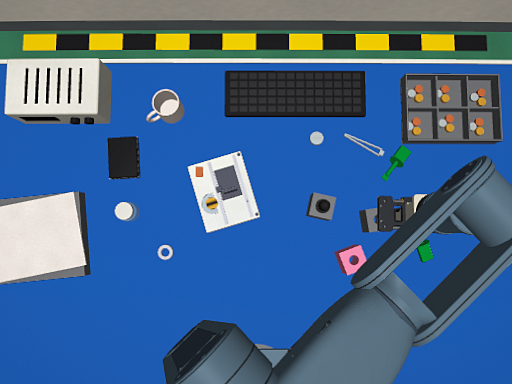

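Emit:
carry_out(increments="0.1 0.001 0 0.03 0 0 0; 0.1 0 0 0.03 0 0 0; 0.1 0 0 0.03 0 0 0; 0.1 0 0 0.02 0 0 0; 0.1 0 0 0.015 0 0 0; 0.1 0 0 0.015 0 0 0; 0.1 0 0 0.015 0 0 0; 0.1 0 0 0 0 0 0; 0.1 0 0 0 0 0 0")

```text
time: 13.72
eef_pos: [0.4725, -0.3414, 0.1418]
eef_rot: [-3.14, 0.029, 0.002]
force: [-0.3, -0.8, -1.1]
width: 0.0175
```

```bash
python3 - <<'E'
from h import *
o=bot.get_obs();print(o['eef_pos'],o['eef_rot'],o['force'],o['wrist_torque'],o['width'])
t=cv2.imread('pics/l1.png');crop(t[:,:,::-1],180,145,90,90,6,'pics/m1.png')
s=bot.capture('side');crop(s,290,70,100,110,5,'pics/m2.png')
E
```

```text
[ 0.4724649  -0.34136912  0.14181955] [-3.13996981e+00  2.87571312e-02  2.28753742e-03] [-0.29323835 -0.83636095 -1.1075217 ] [ 0.05871137 -0.03146735  0.00067284] 0.017507301997431782
```

View pics/m1.png

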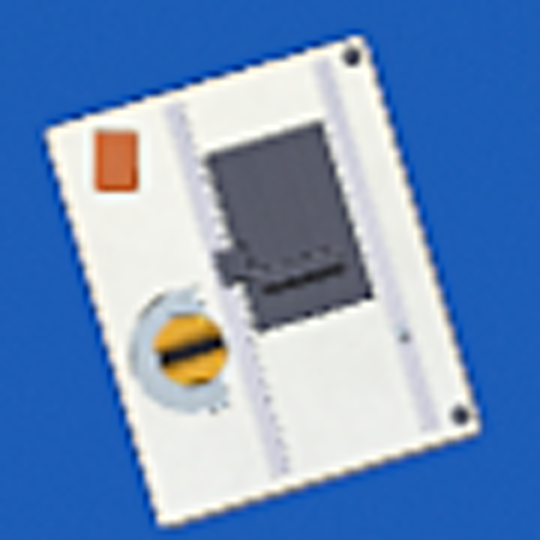

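View pics/m2.png

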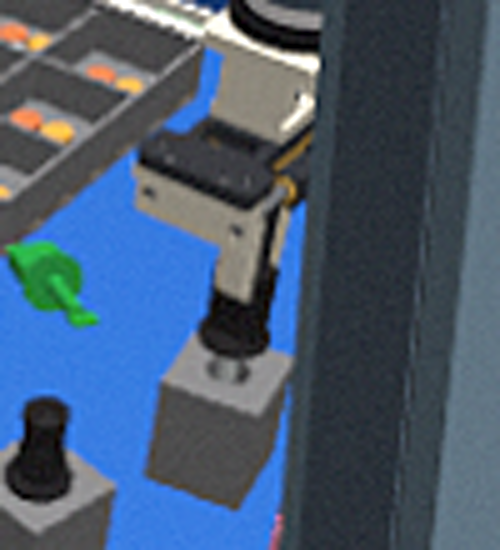

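The slot now lies parallel to the tab and the disc's flat faces the shutter. The blade is in the hole. I'll lower it home.

Emit:
carry_out(increments="0.1 0 0 0.01 0 0 0; 0.1 0 0 0.01 0 0 0; 0.1 0 0 0.005 0 0 0; 0.1 0 0 0.003 0 0 0; 0.1 0 0 0.001 0 0 0; 0.1 0 0 0 0 0 0; 0.1 0 0 0 0 0 0")

```text
time: 14.35
eef_pos: [0.4725, -0.3414, 0.115]
eef_rot: [-3.141, 0.03, 0.001]
force: [-4.4, 3.4, 11.1]
width: 0.0175
```

```bash
python3 - <<'E'
from h import *
o=bot.get_obs();print(o['eef_pos'],o['eef_rot'],o['force'],o['wrist_torque'],o['width'])
E
```

```text
[ 0.47251672 -0.34135547  0.11495652] [-3.14136764e+00  2.95388188e-02  5.74710317e-04] [-4.36034372  3.38905466 11.12868895] [0.72438687 0.80336501 0.02388304] 0.017524505457583002
```

Emit:
carry_out(increments="0.25 0 0 0 0 0 0; 0.45 0 0 0 0 0 0; 0.45 0 0 0 0 0 0; 0.45 0 0 0 0 0 0; 0.45 0 0 -0.01 0 0 0; 0.45 0 0 -0.03 0 0 0; 0.45 0 0 -0.03 0 0 0; 0.45 0 0 -0.03 0 0 0; 0.45 0 0 -0.02 0 0 0; 0.45 0 0 0 0 0 0")

```text
time: 15.18
eef_pos: [0.4749, -0.3438, 0.2396]
eef_rot: [3.134, -0.03, 0.011]
force: [0.2, -0.7, -0.6]
width: 0.0415
```

```bash
python3 - <<'E'
from h import *
o=bot.get_obs();print(o['eef_pos'],o['eef_rot'],o['force'],o['wrist_torque'],o['width'])
s=bot.capture('side');crop(s,290,70,100,110,5,'pics/n2.png')
E
```

```text
[ 0.47485667 -0.34375084  0.23956118] [ 3.13433049 -0.02991376  0.01074854] [ 0.17819356 -0.72955483 -0.62383973] [-0.01742788  0.0513278  -0.04613299] 0.041464037262964056
```

View pics/n2.png

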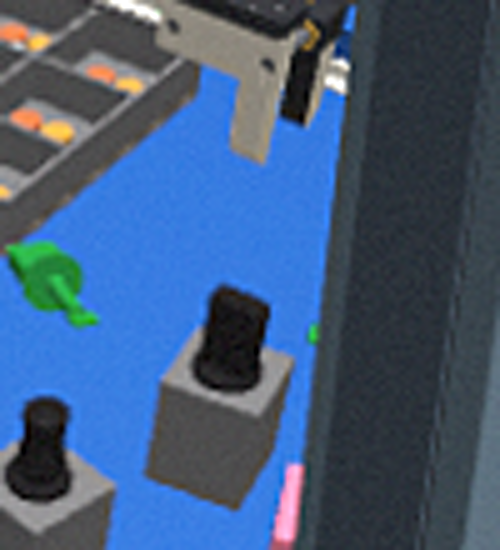

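```bash
python3 - <<'E'
from h import *
t=bot.capture('top');s=bot.capture('side');cv2.imwrite('pics/o1.png',t[:,:,::-1]);cv2.imwrite('pics/o2.png',s[:,:,::-1])
crop(t,212,178,36,30,20,'pics/o1z.png');crop(s,205,195,50,40,15,'pics/o2z.png')
sc=np.array([.518,.1211]);a=np.radians(16.5);R=np.array([[np.cos(a),-np.sin(a)],[np.sin(a),np.cos(a)]])
tab=sc+R@[.02,-.06];print('tab',tab)
for dx in(-.004,.004):
  for dy in(-.02,.02):
    p=np.r_[tab+R@[dx,dy],.085];print(dx,dy,(proj('top',p)-[212,178]+.5)*20,(proj('side',p)-[205,195]+.5)*15)
E
```

```text
tab [0.55421732 0.06925112]
-0.004 -0.02 [503.0329054  220.29841436] [405.80334505 157.72604445]
-0.004 0.02 [224.99303737 302.72463526] [309.0944587  325.41605465]
0.004 -0.02 [486.69897464 165.09588996] [363.36399765 144.57575225]
0.004 0.02 [208.78281167 247.43321217] [265.73602556 311.56233665]
```

View pics/o1z.png

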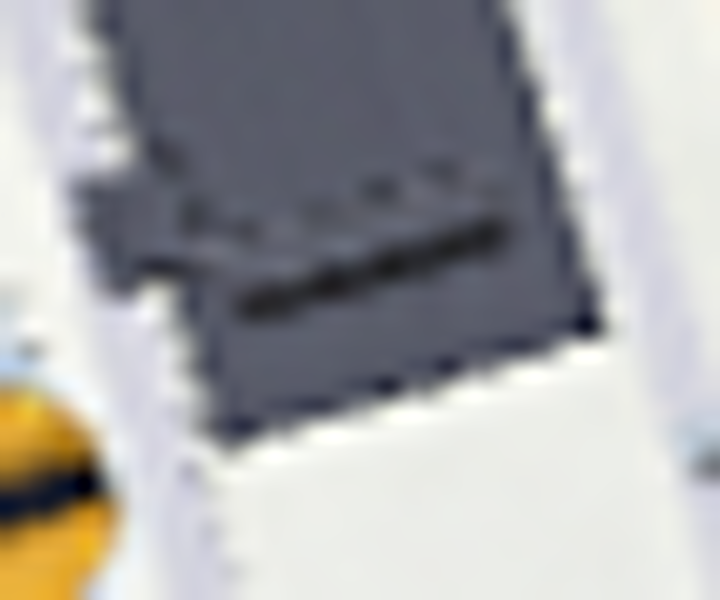

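View pics/o2z.png

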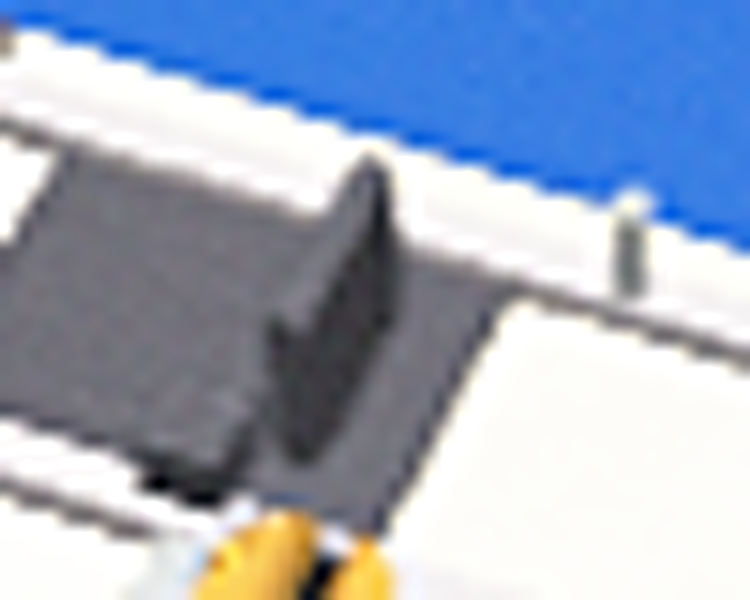

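Emit:
carry_out(increments="0 0.008 -0.035 0 0 0 0; 0 0.008 -0.035 0 0 0 0; 0 0.008 -0.035 0 0 0 0; 0 0.008 -0.035 0 0 0 0; 0 0.008 -0.035 0 0 0 0; 0 0.008 -0.035 0 0 0 0; 0 0.008 -0.035 0 0 0 0; 0 0.008 -0.035 0 0 0 0; 0 0.008 -0.035 0 0 0 0; 0 0.008 -0.035 0 0 0 0; 0 0.008 -0.035 0 0 0 0; 0 0.008 -0.035 0 0 0 0", force=20)

```text
time: 16.33
eef_pos: [0.576, 0.0781, 0.2315]
eef_rot: [-3.141, 0.03, 0.006]
force: [-0.4, -0.6, 0.2]
width: 0.0005
```

Emit:
carry_out(increments="0 0 0 0 0 0 -0.1025; 0 0 0 0 0 0 -0.1025; 0 0 0 0 0 0 -0.1025; 0 0 0 0.03 0 0 0; 0 0 0 0.03 0 0 0; 0 0 0 0 0 0 0; 0 0 0 0 0 0 0; 0 0 0 0 0 0 0")

```text
time: 17.0
eef_pos: [0.5771, 0.0762, 0.1738]
eef_rot: [-3.109, -0.451, 0.001]
force: [-0.0, 1.2, 0.3]
width: 0.0005
```

```bash
python3 - <<'E'
from h import *
o=bot.get_obs();print(o['eef_pos'],o['eef_rot'],o['force'],o['wrist_torque'],o['width'])
s=bot.capture('side');crop(s,170,120,110,120,5,'pics/p2.png')
E
```

```text
[0.57711544 0.07619097 0.17376953] [-3.10892578e+00 -4.51027680e-01  8.06178585e-04] [-0.04446598  1.23536888  0.33963118] [-0.01101737 -0.04653083  0.02614695] 0.0005480305804666758
```

View pics/p2.png

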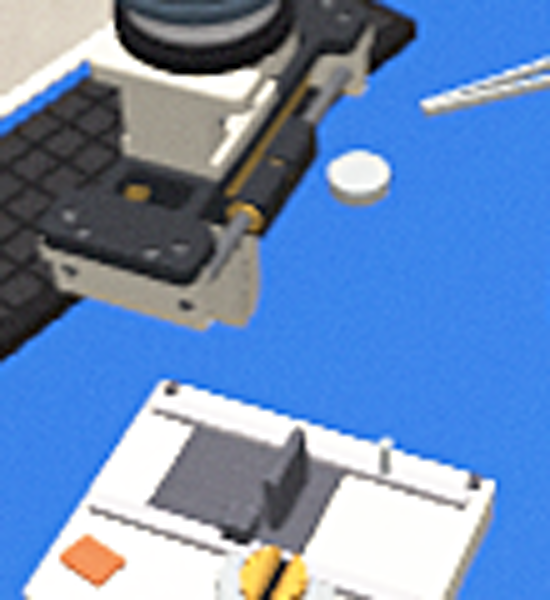

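Emit:
carry_out(increments="0 0 0 0.03 0 0 0; 0 0 0 0.02 0 0 0; 0 0 0 0.015 0 0 0; 0 0 0 0 0 0 0; 0 0 0 0 0 0 0")

```text
time: 17.47
eef_pos: [0.5775, 0.0762, 0.1094]
eef_rot: [3.109, 0.451, 0.001]
force: [1.4, 0.5, 0.6]
width: 0.0006
```

```bash
python3 - <<'E'
from h import *
o=bot.get_obs();print(o['eef_pos'],o['eef_rot'],o['force'],o['wrist_torque'],o['width'])
p=o['eef_pos']-[0,0,.022];print((proj('side',p)-[190,160]+.5)*8,p)
s=bot.capture('side');crop(s,190,160,75,70,8,'pics/q2.png')
E
```

```text
[0.57752339 0.07615772 0.10943909] [3.10888661e+00 4.51025843e-01 1.23551981e-03] [1.4084489  0.48578277 0.62737327] [0.02372985 0.01587602 0.0425702 ] 0.0005925790488122539
[229.99223749 377.97600489] [0.57752339 0.07615772 0.08743909]
```

View pics/q2.png

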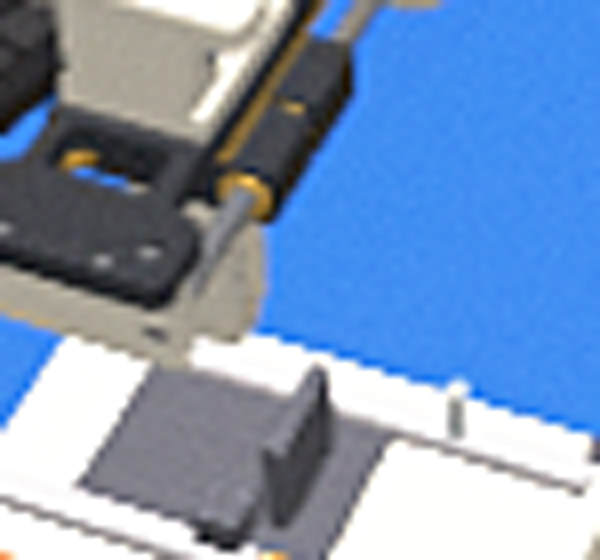

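```bash
python3 - <<'E'
from h import *
s=bot.capture('side');t=bot.capture('top')
crop(s,130,60,160,140,5,'pics/r2.png');crop(t,170,120,110,110,5,'pics/r1.png')
o=bot.get_obs();P=o['eef_pos'];from scipy.spatial.transform import Rotation as Ro
R=Ro.from_rotvec(o['eef_rot']).as_matrix()
for d in([0,0,.022],[.0075,.0175,.022],[-.0075,-.0175,.022],[-.0075,.0175,.022],[0,0,-.062],[0,-.064,-.04],[-.0375,-.094,-.062],[.0375,-.094,-.062]):
    print(d,((proj('side',P+R@d)-[130,60])*5).round())
E
```

```text
[0, 0, 0.022] [440. 731.]
[0.0075, 0.0175, 0.022] [441. 703.]
[-0.0075, -0.0175, 0.022] [438. 760.]
[-0.0075, 0.0175, 0.022] [467. 712.]
[0, 0, -0.062] [429. 618.]
[0, -0.064, -0.04] [373. 742.]
[-0.0375, -0.094, -0.062] [415. 782.]
[0.0375, -0.094, -0.062] [266. 734.]
```

View pics/r2.png

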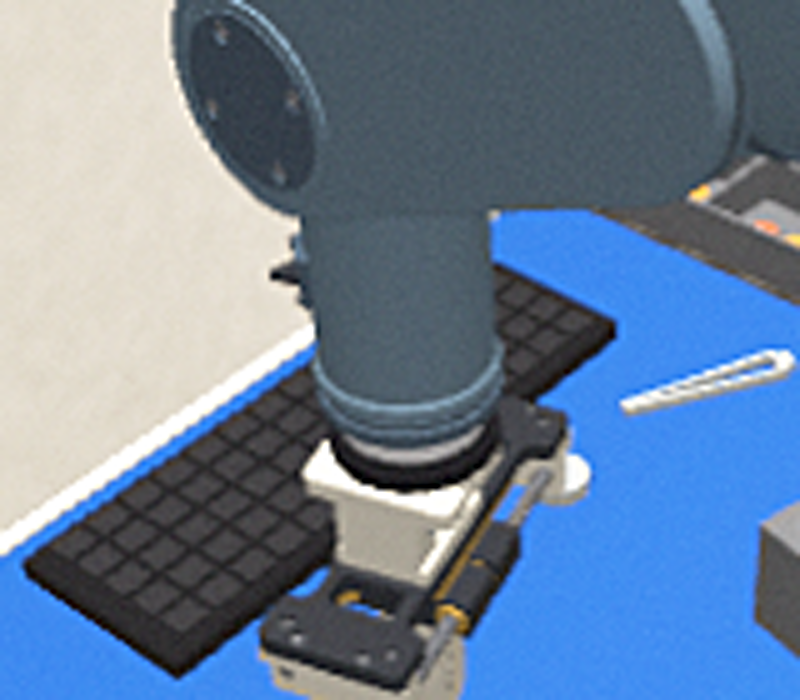

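View pics/r1.png

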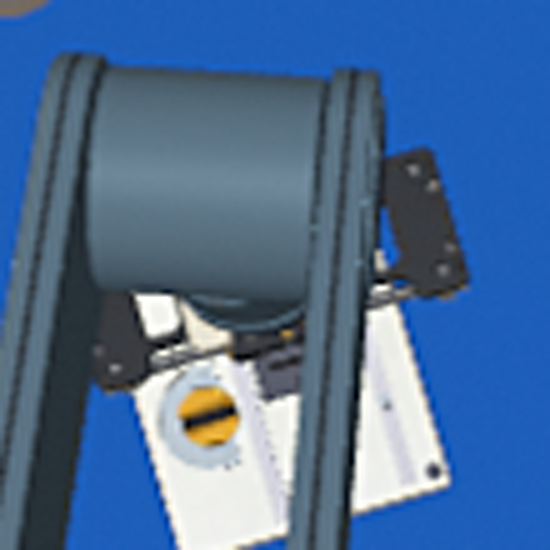

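The body's +y end hides the closed fingers, which fits the predicted corners. I'll lower the last 31 mm behind the tab.

Emit:
carry_out(increments="0 0 0 0.012 0 0 0; 0 0 0 0.01 0 0 0; 0 0 0 0.009 0 0 0; 0 0 0 0 0 0 0; 0 0 0 0 0 0 0")

```text
time: 18.03
eef_pos: [0.5765, 0.0763, 0.077]
eef_rot: [-3.109, -0.451, 0.002]
force: [0.1, 0.5, 0.9]
width: 0.0004
```

Emit:
carry_out(increments="0 -0.004 0 0 0 0 0; 0 -0.004 0 0 0 0 0; 0 -0.003 0 0 0 0 0; 0 0 0 0 0 0 0; 0 0 0 0 0 0 0")

```text
time: 18.45
eef_pos: [0.5668, 0.0731, 0.078]
eef_rot: [3.109, 0.451, 0.002]
force: [2.4, 0.9, 0.3]
width: 0.0005
```

```bash
python3 - <<'E'
from h import *
o=bot.get_obs();print(o['eef_pos'],o['eef_rot'],o['force'],o['wrist_torque'],o['width'])
E
```

```text
[0.56677787 0.07314691 0.07795297] [3.10895222e+00 4.51049971e-01 2.09275472e-03] [2.44487398 0.8714009  0.28408675] [ 0.08906265 -0.33315661  0.05382296] 0.0005479542381745604
```

Emit:
carry_out(increments="0 -0.004 0 0 0 0 0; 0 -0.005 0 0 0 0 0; 0 -0.005 0 0 0 0 0; 0 -0.005 0 0 0 0 0; 0 -0.005 0 0 0 0 0; 0 -0.005 0 0 0 0 0; 0 -0.005 0 0 0 0 0; 0 -0.003 0 0 0 0 0; 0 0 0 0 0 0 0; 0 0 0 0 0 0 0")

```text
time: 19.28
eef_pos: [0.5321, 0.0627, 0.078]
eef_rot: [3.109, 0.451, 0.004]
force: [4.4, 1.9, -1.4]
width: 0.0005
```

```bash
python3 - <<'E'
from h import *
o=bot.get_obs();print(o['eef_pos'],o['eef_rot'],o['force'],o['wrist_torque'],o['width'])
s=bot.capture('side');crop(s,190,160,85,75,8,'pics/s2.png')
E
```

```text
[0.53210035 0.06271598 0.07795588] [3.10893867 0.45090401 0.0043095 ] [ 4.43383093  1.87215356 -1.351407  ] [ 0.33001234 -0.8260091   0.03779858] 0.0004931575222767396
```

View pics/s2.png

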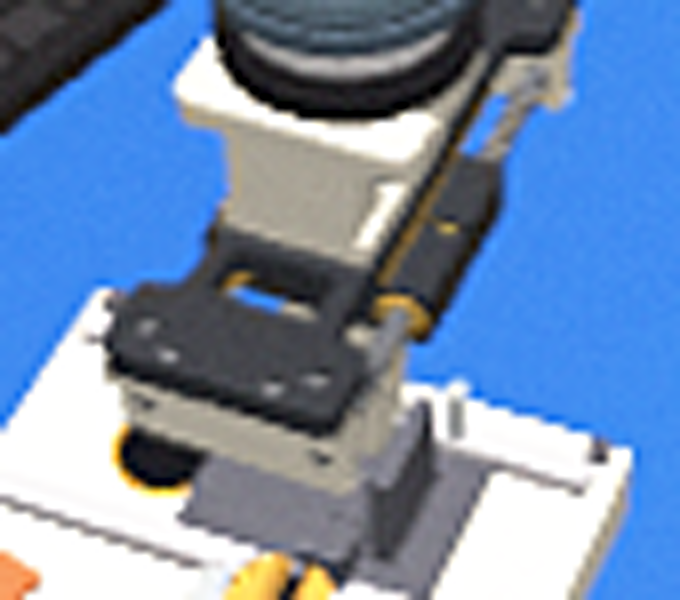

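```bash
python3 - <<'E'
from h import *
s=bot.capture('side');cv2.imwrite('pics/s2f.png',s[:,:,::-1]);crop(s,218,195,50,40,15,'pics/t2.png')
a=onz('side',205+372/15-.5,195+157/15-.5,.085);b=onz('side',190+424/8-.5,160+402/8-.5,.085);print(a,b,np.linalg.norm(b-a))
E
```

```text
[0.56072443 0.05243174 0.085     ] [0.52383582 0.04371419 0.085     ] 0.03790468463016165
```

View pics/t2.png

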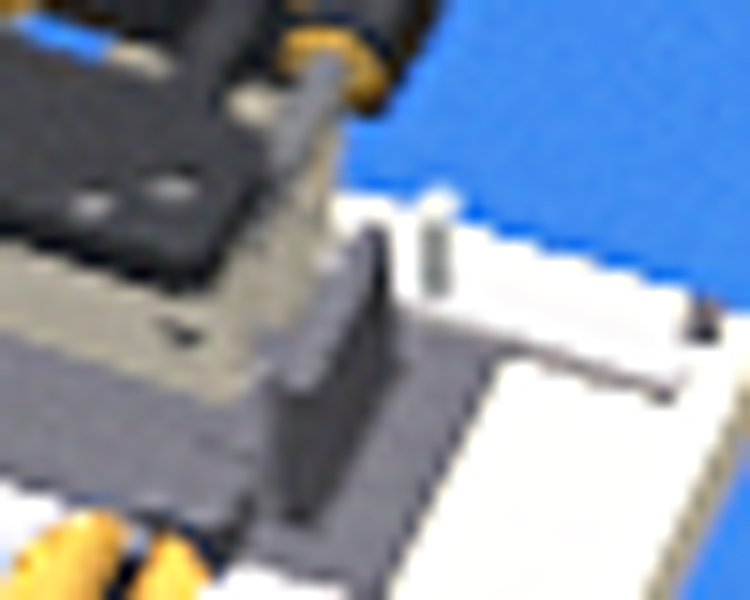

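Emit:
carry_out(increments="0 -0.0025 0 0 0 0 0; 0 0 0 0 0 0 0; 0 0 0 0 0 0 0; 0 0.006 0 0 0 0 0; 0 0.006 0 0 0 0 0; 0 0 0 -0.03 0 0 0; 0 0 0 -0.035 0 0 0; 0 0 0 -0.035 0 0 0; 0 0 0 -0.035 0 0 0; 0 0 0 -0.035 0 0 0; 0 0 0 0 0 0 0")

```text
time: 20.3
eef_pos: [0.5433, 0.0651, 0.255]
eef_rot: [3.106, 0.451, 0.017]
force: [1.3, -0.7, 0.4]
width: 0.0004
```

Emit:
carry_out(increments="0 0 0.04 0 0 0 0; 0 0 0.04 0 0 0 0; 0 0 0.04 0 0 0 0; 0 0 0.04 0 0 0 0; 0 0 0.04 0 0 0 0; 0 0 0.04 0 0 0 0; 0 0 0.04 0 0 0 0; 0 0 0 0 0 0 0; 0 0 0 0 0 0 0; 0 0 0 0 0 0 0")

```text
time: 21.13
eef_pos: [0.6191, -0.2028, 0.2463]
eef_rot: [-3.107, -0.45, 0.003]
force: [0.4, -0.5, -0.5]
width: 0.0001
```

```bash
python3 - <<'E'
from h import *
o=bot.get_obs();print(o['eef_pos'],o['force'],o['time'])
t=bot.capture('top');s=bot.capture('side');cv2.imwrite('pics/u1.png',t[:,:,::-1]);cv2.imwrite('pics/u2.png',s[:,:,::-1])
crop(t,180,145,90,90,6,'pics/u1z.png');crop(s,218,195,50,40,15,'pics/u2z.png')
E
```

```text
[ 0.6190864  -0.20282742  0.24625862] [ 0.38709542 -0.47215627 -0.47184324] 21.1333
```

View pics/u1z.png

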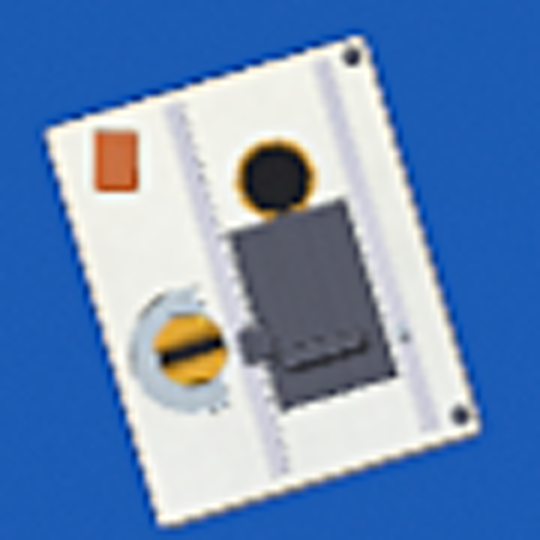

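View pics/u2z.png

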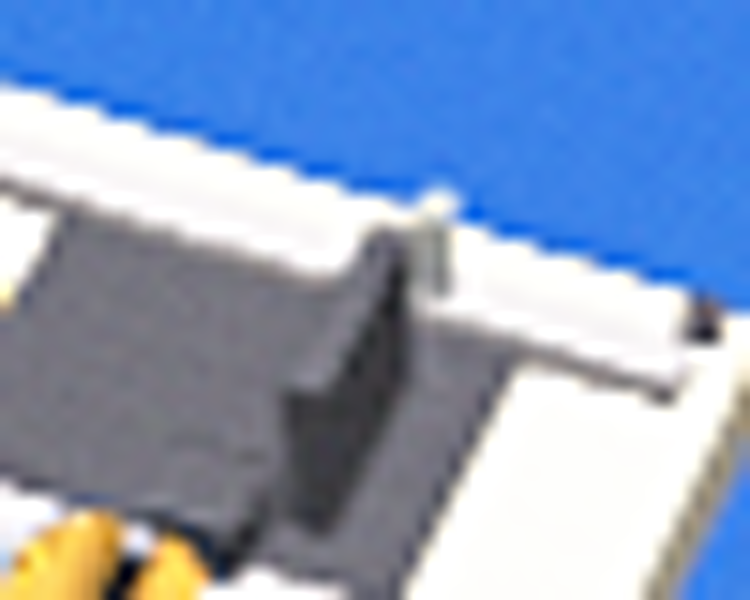

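View pics/u2.png

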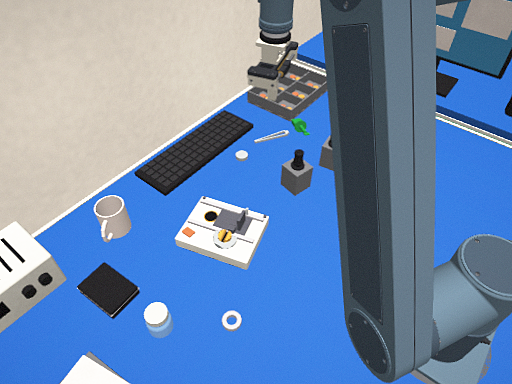

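View pics/u1.png

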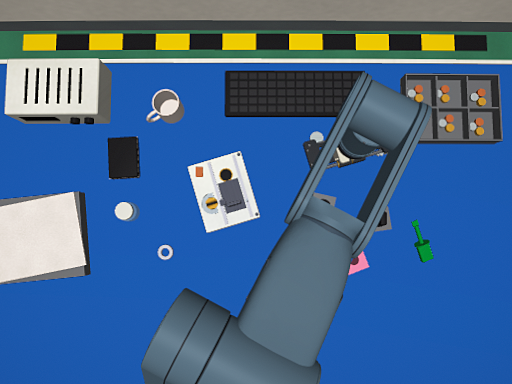

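Emit:
carry_out(increments="0 0 -0.04 0 0 0 0; 0 0 -0.04 0 0 0 0; 0 0 -0.04 0 0 0 0; 0 0 -0.04 0 0 0 0; 0 0 -0.04 0 0 0 0; 0 0 -0.04 -0.02 0 0 0; 0 0 -0.04 -0.02 0 0 0; 0 0 -0.04 0 0 0 0; 0 0 -0.04 0 0 0 0; 0 0 0 0 0 0 0; 0 0 0 0 0 0 0")

```text
time: 22.15
eef_pos: [0.5171, 0.14, 0.2855]
eef_rot: [3.107, 0.461, 0.002]
force: [-0.0, -0.4, 0.1]
width: 0.0005
```

```bash
python3 - <<'E'
from h import *
o=bot.get_obs();print(o['eef_pos'],o['force'],o['time'])
t=bot.capture('top');s=bot.capture('side')
crop(t,300,180,100,70,8,'pics/v1.png');crop(s,275,120,100,75,8,'pics/v2.png')
C=[]
for n in('o1','u1'):
    h=cv2.cvtColor(cv2.imread(f'pics/{n}.png'),cv2.COLOR_BGR2HSV)
    m=((h[:,:,2]<135)&(h[:,:,2]>60)&(h[:,:,1]<80)).astype(np.uint8)
    z=np.zeros_like(m);z[160:215,208:250]=m[160:215,208:250]
    c=max(cv2.findContours(z,0,1)[0],key=cv2.contourArea);r=cv2.minAreaRect(c);b=cv2.boxPoints(r)
    lo=sorted(b.tolist(),key=lambda q:-q[1])[:2];C.append(np.mean([onz('top',*q,.045) for q in lo],0));print(r,C[-1])
print('gate',np.linalg.norm(C[1]-C[0]))
E
```

```text
[0.51713466 0.13995606 0.28554486] [-0.02504085 -0.42046431  0.05797751] 22.15
((226.2339630126953, 182.7798309326172), (30.554658889770508, 23.179397583007812), 73.3007583618164) [0.53456271 0.06795606 0.045     ]
((229.94039916992188, 195.4678955078125), (31.320919036865234, 23.370962142944336), 73.3007583618164) [0.49731243 0.05700005 0.045     ]
gate 0.038828049230691206
```

View pics/v1.png

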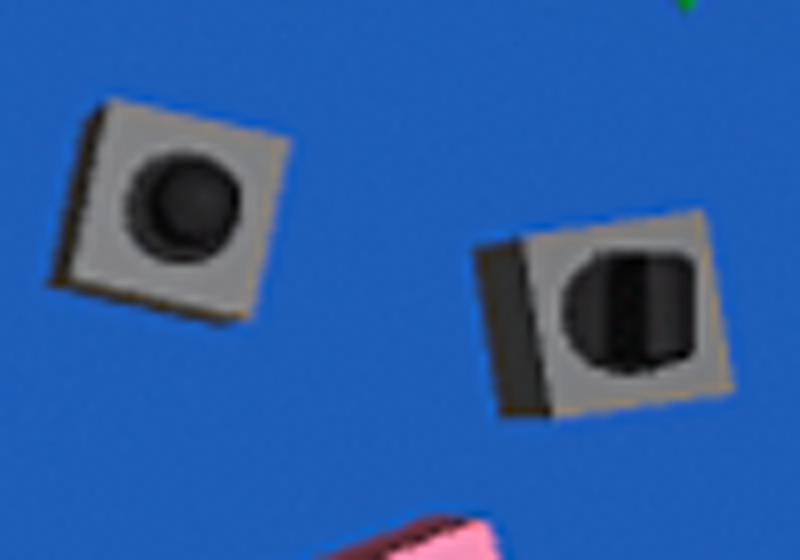

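View pics/v2.png

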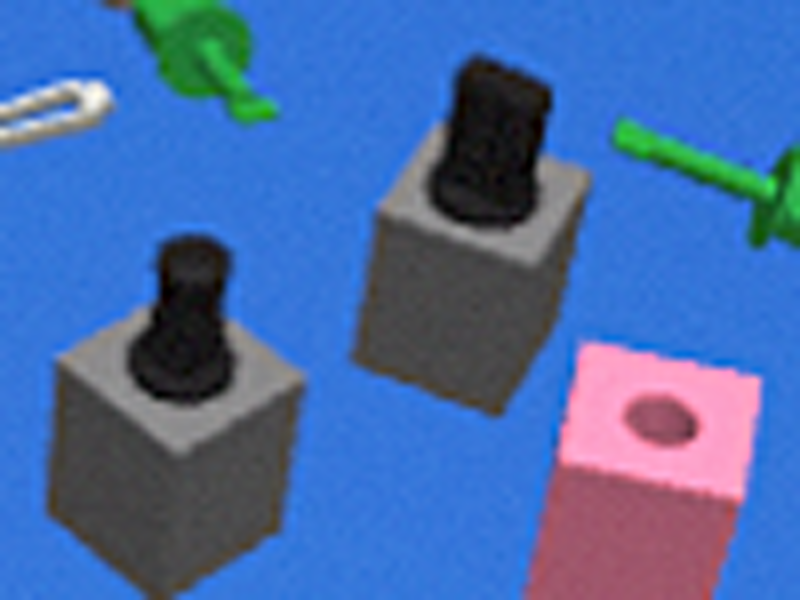

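The driver stands home in the same block, as it did at the start. The shutter measures about 39 mm open and the arm is clear of everything. I'll hand the job in.

```bash
python3 -c "
from plant import bot
print(bot.finish_job())"
```

```text
the job is handed in; nothing more can be done
None
```

The job is done and handed in after about 22 s of the 64 s allowed; no verdict was reported.

- **Screw:** I turned it anticlockwise with the blade in the slot until the torque rose to about 0.23 N m and the slot stopped moving. The last pictures show the slot parallel to the tab.
- **Driver:** It is back in the same block and released. It met the block with about 11 N at its original height, and the last pictures show it upright with its flange on the block.
- **Shutter:** I pulled it open with closed fingers behind the tab. The mask on the top view gives 38.8 mm, a rough corner estimate about 39.5 mm, and the tab stands next to the index post. An earlier reading, before the last 2.5 mm pull, was 37.9 mm.
- **Other things:** The listed bystanders looked unmoved by eye; I did not measure their positions.

**Disagreed with the start:** Both green look-alike drivers stood upright in the first pictures and lay on the table by my first check, about 2 s in. My fingertips were about 7 cm above their tops and I felt no contact force, so they most likely tipped over by themselves. I cannot prove that, and I left them where they fell.

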